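Close the casting frame with the gold ruler from the rack

TASK

Lift the gold ruler straight up out of its two U brackets, both ends together, and lay it down flat on its broad face on the bare worktop, letting go of it. Then take it again across its width and set it flat into the open side of the gold casting frame, down on the board between the two steel corner keepers and the ends of the side bars. Do not drop it, leave the silver ruler in the rack and do not disturb the jar, bottle, stamp and sweet pack.

Things in the scene. Friction and masses are not known exactly. Their poses are not given: they have to be found in the camera images.
- gold_ruler: Gold metal bar 200 x 12 x 30 mm, about 0.2 kg. Origin at its centre; x along its length, y through its 12 mm thickness, z across its 30 mm width. Starts on edge in the rack (z up), lower edge 20 mm, upper edge 50 mm above the worktop. Flat: y vertical, either way up. Standing free on edge on the worktop, it tips over flat when pushed sideways near its upper edge.
- gold_ruler_end_a (a point): centre of the gold ruler's end face at its +x end, 100 mm from its origin
- gold_ruler_end_b (a point): centre of the gold ruler's end face at its -x end, 100 mm from its origin
- silver_ruler: the same kind of ruler in silver-coloured metal, same size and axes, standing in the other pair of brackets; must stay there
- ruler_rack: Fixed rack, grey base 236 x 134 x 8 mm; origin under its centre. Places for rulers on edge along its x at y = +40 and -40 mm (which is whose varies), each in two steel U brackets 80 to 108 mm from the middle, 40 mm high. Slots 16 mm wide, floor 20 mm above the worktop, ends closed (4 mm play each). Rack and frame swap sides; 10 cm of bare worktop lies between them near y 0.13, x 0.43 to 0.68.
- casting_frame: Fixed pale marble board 236 x 150 x 10 mm with three gold bars 30 mm wide and 12 mm high on it; origin under its centre. The fourth side, its +y side, is open: the seat for the gold ruler, lying flat along the frame's x.
- frame_seat (a point): Where the gold ruler's centre must come: 49 mm along the frame's +y, 16 mm above the worktop (board top at 10 mm); axes as the frame's. Seat 38 mm wide for the 30 mm ruler, between the side bars' ends (12 mm high) and steel lips (10 mm high); end lips leave 6 mm play each. Over the middle 130 mm both long sides are free for fingers.
- jar_amber: amber screw jar with a black lid, 38 mm across, 60 mm high; origin under its centre; bystander
- bottle_magenta: magenta squeeze bottle with white cone cap, 44 mm across, 166 mm high; origin under its centre; bystander
- wood_stamp: turned wooden stamp, 38 mm across, 55 mm high; origin under its centre; bystander
- sweet_pack: clear pack with a green sweet, 65 x 62 x 35 mm; origin under its centre; bystander, between the robot and the bare worktop in the middle

How it is judged:
On the way, in this order (a step that is already met when the one before it is completed fails the run):
1. both ends of the gold ruler are up clear of the brackets (z of each of gold_ruler_end_a, gold_ruler_end_b in the frame of ruler_rack above 0.057 m), for 0.1 s.
2. the gold ruler lies flat on the worktop, let go (height (world z) of gold_ruler below 0.011 m and (angle between gold_ruler's own y axis and vertical below 0.08 rad or angle between gold_ruler's own y axis and vertical above 3.06 rad) and contact force between the fingers and gold_ruler below 0.1 N and linear speed of gold_ruler below 0.02 m/s), for 0.2 s.
At the end, for the whole second after the job is handed in: The gold ruler lies flat (0.05 rad) and at rest on the board in the frame's open side: within 9 mm lengthwise, 7 mm crosswise, 2.5 mm in height of the seat's centre and 0.09 rad of the frame's x; the silver ruler is within 15 mm of its start (x of gold_ruler in the frame of frame_seat between -0.009 and 0.009 m and y of gold_ruler in the frame of frame_seat between -0.007 and 0.007 m and z of gold_ruler in the frame of frame_seat between -0.0025 and 0.0025 m and angle between the x axis of gold_ruler and the x axis of casting_frame, either way round below 0.09 rad and (angle between gold_ruler's own y axis and vertical below 0.05 rad or angle between gold_ruler's own y axis and vertical above 3.09 rad) and linear speed of gold_ruler below 0.02 m/s and distance of silver_ruler from where it was at the start of the episode below 0.015 m); the robot touches nothing.
It fails at once if one end of the gold ruler is out of its bracket while the other is still deep in its own (horizontal distance between gold_ruler and ruler_rack below 0.06 m and ((z of gold_ruler_end_a in the frame of ruler_rack above 0.057 m and z of gold_ruler_end_b in the frame of ruler_rack below 0.043 m) or (z of gold_ruler_end_b in the frame of ruler_rack above 0.057 m and z of gold_ruler_end_a in the frame of ruler_rack below 0.043 m))).
It fails at once if the gold ruler is dropped (falls faster than 0.8 m/s, out of the fingers, as from 3 cm or more) (linear speed of gold_ruler above 0.8 m/s and contact force between the fingers and gold_ruler below 0.05 N).
It fails at once if the silver ruler is moved more than 3 cm (distance of silver_ruler from where it was at the start of the episode above 0.03 m).
It fails at once if jar, bottle, stamp or sweet pack is moved more than 3 cm (distance of any of jar_amber, bottle_magenta, wood_stamp, sweet_pack from where it was at the start of the episode above 0.03 m).
It also fails if it takes over 61 s, if anything falls off the work surface, if the arm or the gripper's body presses on something with over 40 N, if the wrist force passes 120 N, or if a joint passes its speed limit or range.

ROBOT

A 6-joint arm with a two-finger parallel gripper is mounted at the origin on a cart in front of the work surface, level with it; the furniture and walls round the work are solid. World frame = base frame: x ahead of the robot, y to its left, z up, the work surface at z = 0. Lengths are in m, angles in rad, forces in N, time in s.
With the tool pointing down it reaches from about 0.3 to 0.775 m from the base axis. Payload 14.6 kg.
Tool frame: the origin (TCP) lies at the very end of the fingers, on their centre line; the grasp point (between the pads) lies 19 mm behind it; x points along the fingers, y is the direction in which the jaws open and shut, and the axes are right-handed (so a half turn about x gives the same grasp; the last joint's range is limited). The gripper opens to 94 mm and grips with 3 to 60 N. Pads are 16 mm wide; open, the fingers measure 119 mm over their backs; the gripper's body (75 mm by 177 mm) begins 78 mm behind the grasp point.
Start: joints at [1.044, 0.3, 1.521, -0, 1.321, -0.067], TCP at [0.244, 0.493, 0.205] pointing down, gripper open.
Joint ranges: [-3.03, 3.03], [-0.79, 2.21], [0.23, 2.52], [-1.04, 4.18], [0, 3.07], [-2.55, 2.55]. Speed limits (rad/s): [2.22, 2.22, 2.57, 3.14, 3.14, 3.14].

INTERFACE

Orientations are given as [roll, pitch, yaw] about the fixed x, y, z axes, in that order (R = Rz(yaw) Ry(pitch) Rx(roll)).
In Python, from station import ctrl, viewer, hand_in gives the robot as it stands. The module is installed in compiled form; this text tells all that it offers.
- The arm moves only by the tool play_rows, never from a script. Its argument "deltas" is a list that holds one entry, the list of rows, each a list of 7 numbers: the shift along the tool's x, y, z in mm, then the turn, a rotation vector about the tool's x, y, z in rad, then the finger opening in mm, from 0 to 94. In form: [[[dx, dy, dz, ax, ay, az, gripper], ...]]. A call has 1 to 10 rows; each row shifts and turns the commanded pose from where the row before left it, along the tool's axes as they then stand; what a row does not reach is not made up. A row lasts 1/10 s, in which the tool goes at most 50 mm and 8.59 degrees, less where a joint would pass 70% of its speed; a pose out of reach is approached as far as the arm can. A call with a gripper value outside its range is refused whole. The fingers move at their own pace and stop on an object; "grip_force" is the grip in N (left out, the last holds). Time passes only in rows, so rows that do not move let the fingers close. It gives the time, the measured TCP pose, the force and the opening at its end, in the units of the state.
- ctrl.get_obs(): the state, without advancing time (a new reading comes with each control period).
- viewer.camera(name): name is "scene" or "side" or "wrist"; returns a dict with "img" (384x512x3 uint8, red, green, blue), "fx", "fy", "cx", "cy" (pixels), "rvec" (rotation vector, rad) and "tvec" (3), from world to camera coordinates, as OpenCV has them. Camera axes: x right, y down, z forward; pixel columns grow to the right and rows downward; lengths in m; the calibration is good to about 2 mm. A picture is of the moment at which its call begins. There is no depth.
- hand_in(): hands the job in, once; it reports no verdict.
The state is a dict: "time_s": time; "qpos": joint angles; "joint_vel": joint speeds; "tau": joint torques, N m; "ee_pos": TCP position; "eef_rot": TCP orientation; "force": force on the tool from outside, world axes, zero at the start; "moment": the same for the moment, N m; "grip_width": finger opening in m.
Only numpy, scipy, OpenCV 4.12 (cv2) and the standard library are available. Lean on these libraries where they do the work, as an engineer would, in place of code of your own. Each camera call takes 0.05 s, during which the arm holds its last target.

## Working session

There is one attempt and no reset: what is moved stays moved. The work goes in short steps, Python scripts to look and compute and a tool call to move; the robot and the scene stay as the last step left them, time stands still between calls to the robot, and variables do not carry over. Pictures are saved under pics/ and viewed, and the job is handed in when it is done.

Besides the shell and the picture viewer there is one more tool, called after "Call:" by a JSON object that holds its "api" and its "payload". play_rows: Moves the arm, as the interface text tells. Its arguments: {"type":"object","properties":{"deltas":{"type":"array","items":{"type":"array","items":{"type":"array","items":{"type":"number"}}}},"grip_force":{"type":"number"}},"required":["deltas"]}

```bash
mkdir -p pics; ls; cat > h.py <<'E'
import numpy as np,cv2
from station import ctrl,viewer,hand_in
from scipy.spatial.transform import Rotation as R
def shot(n,f):
    c=viewer.camera(n); cv2.imwrite('pics/'+f+'.png',c['img'][:,:,::-1])
    np.savez('pics/'+f+'.npz',**{k:np.array(c[k]) for k in c}); return c
def load(f): return np.load('pics/'+f+'.npz')
def ray(c,u,v,z):
    K=np.array([[c['fx'],0,c['cx']],[0,c['fy'],c['cy']],[0,0,1]],float)
    Rm=cv2.Rodrigues(np.array(c['rvec'],float).reshape(3))[0]; t=np.array(c['tvec'],float).reshape(3)
    o=-Rm.T@t; d=Rm.T@np.linalg.inv(K)@np.array([u,v,1.]); return o+d*(z-o[2])/d[2]
def proj(c,P):
    K=np.array([[c['fx'],0,c['cx']],[0,c['fy'],c['cy']],[0,0,1]],float)
    return cv2.projectPoints(np.array(P,float).reshape(-1,1,3),np.array(c['rvec'],float).reshape(3),np.array(c['tvec'],float).reshape(3),K,None)[0].reshape(-1,2)
E
python3 - <<'E'
from h import *
for n in ['scene','side','wrist']:
    c=shot(n,n+'0'); Rm=cv2.Rodrigues(np.array(c['rvec'],float).reshape(3))[0]
    print(n,-Rm.T@np.array(c['tvec']).reshape(3),c['fx'])
o=ctrl.get_obs();print(o['time_s'],o['ee_pos'],o['eef_rot'],o['grip_width'],o['force'])
a=[cv2.resize(cv2.imread(f'pics/{n}0.png'),(800,600)) for n in ['scene','side','wrist']]
for n,i in zip('abc',a): cv2.imwrite(f'pics/big_{n}.png',i)
E
```

```text
pics
scene [ 0.01604904 -0.8861565   0.58350011] 460.9644588445755
side [ 0.54233834 -0.76833255  0.72505438] 472.5860732708841
wrist [0.17726813 0.52540532 0.38347696] 339.83557737028514
0.15 [0.24398092 0.49269509 0.20501179] [-1.61461108  1.56988681 -2.07437946] 0.09404590299313978 [-0.4581674   0.46958372  0.27054895]
```

View pics/big_a.png

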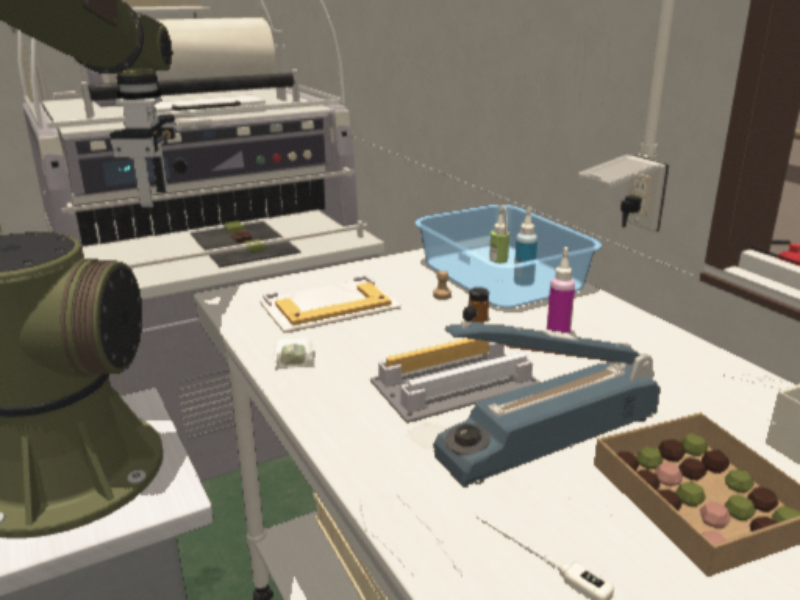

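View pics/big_b.png

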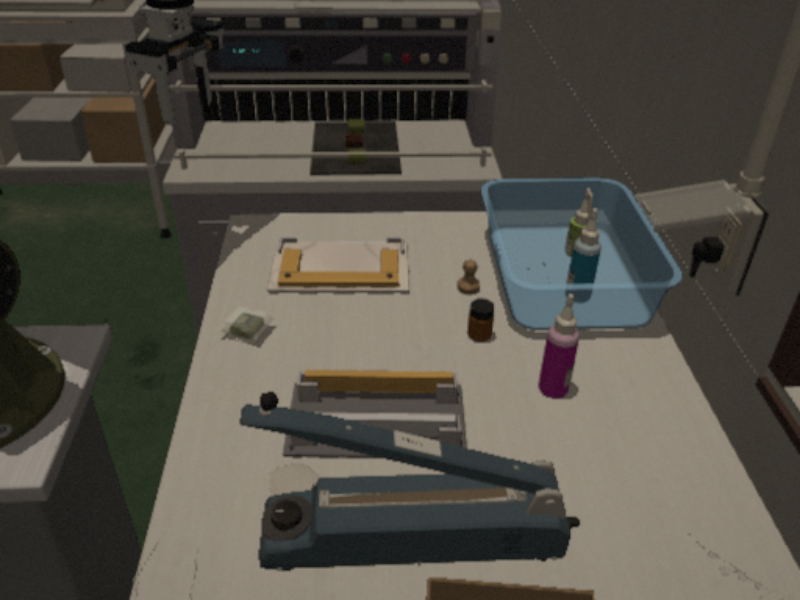

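View pics/big_c.png

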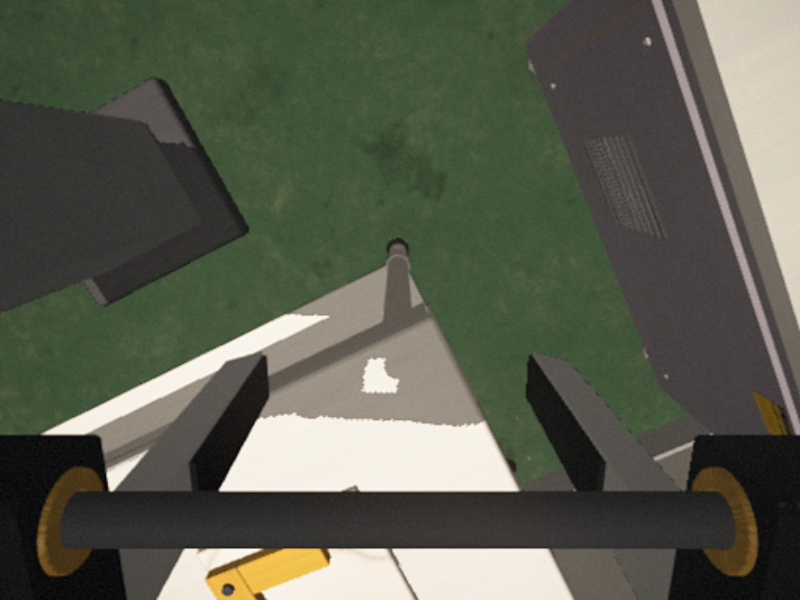

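The frame sits at the far side of the table (side view, 340,265 of the enlarged picture). The rack is in the middle, with the gold ruler on its +y side (375,382) and the silver ruler in front of it. I'll zoom in to measure.

```bash
python3 - <<'E'
import cv2
i=cv2.imread('pics/side0.png'); cv2.imwrite('pics/s_rack.png',cv2.resize(i[225:305,160:310],(800,427),interpolation=cv2.INTER_CUBIC))
cv2.imwrite('pics/s_frame.png',cv2.resize(i[145:195,165:275],(800,364),interpolation=cv2.INTER_CUBIC))
i=cv2.imread('pics/scene0.png'); cv2.imwrite('pics/c_rack.png',cv2.resize(i[205:275,230:350],(800,467),interpolation=cv2.INTER_CUBIC))
E
```

```text
(no output)
```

View pics/s_rack.png

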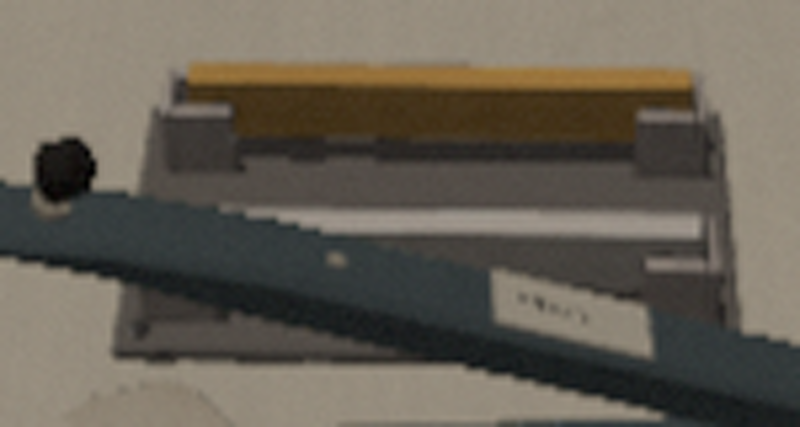

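View pics/s_frame.png

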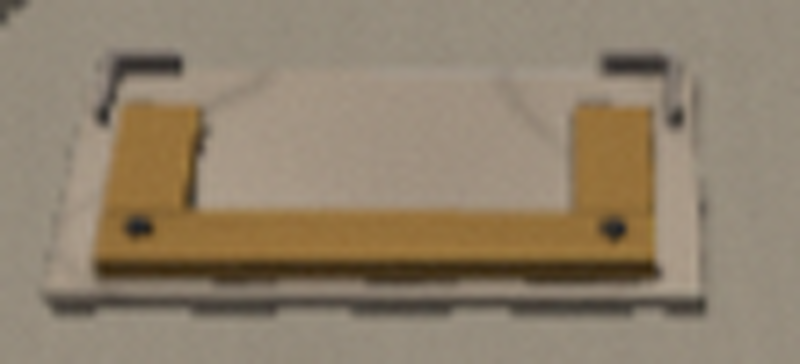

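View pics/c_rack.png

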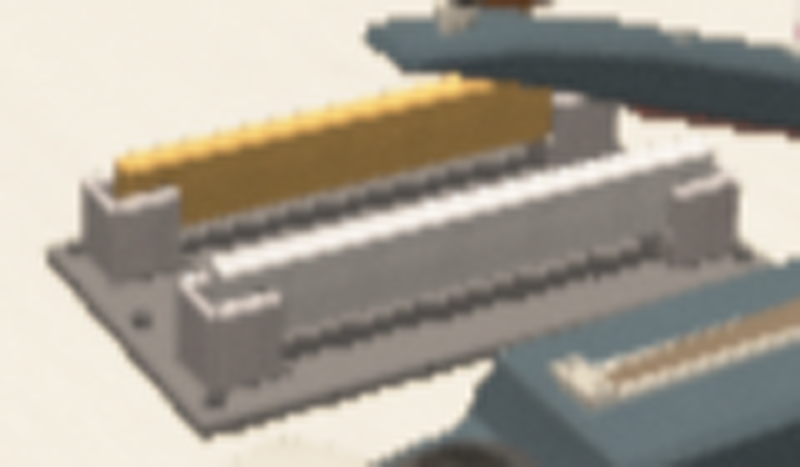

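```bash
python3 - <<'E'
from h import *
c=load('side0')
def m(pts,z,s,ox,oy):
    out=[]
    for u,v in pts:
        p=ray(c,(u+.5)/s-.5+ox,(v+.5)/s-.5+oy,z); out.append(p[:2]); print((u,v),p.round(4))
    return np.array(out)
print('ruler'); a=m([(190,62),(692,66),(692,90),(188,84)],.05,16/3,160,225)
print(a.mean(0),np.linalg.norm(a[1]-a[0]),np.linalg.norm(a[2]-a[1]),np.arctan2(*(a[1]-a[0])[::-1]),np.arctan2(*(a[2]-a[3])[::-1]))
print('board front'); b=m([(45,293),(705,300)],.01,80/11,165,145)
print(b.mean(0),np.linalg.norm(b[1]-b[0]),np.arctan2(*(b[1]-b[0])[::-1]))
print('bars'); b=m([(97,263),(655,263),(122,103),(201,106),(575,107),(652,106)],.022,80/11,165,145)
print('lips outer'); b=m([(112,58),(182,58),(602,58),(672,58)],.02,80/11,165,145)
c2=load('scene0')
print('scene ruler')
for u,v in [(118,158),(548,72)]:
  s=20/3;print(ray(c2,(u+.5)/s-.5+230,(v+.5)/s-.5+205,.05).round(4))
for u,v,z in [(248,325,0),(480,335,0),(556,390,0),(468,288,0),(245,407,.1)]: print(u,v,ray(c,u*.64,v*.64,z).round(3))
E
```

```text
ruler
(190, 62) [ 0.4647 -0.0143  0.05  ]
(692, 66) [ 0.6644 -0.0235  0.05  ]
(692, 90) [ 0.6628 -0.0375  0.05  ]
(188, 84) [ 0.4645 -0.0272  0.05  ]
[ 0.56410607 -0.02563709] 0.19990399668981526 0.014122414622295668 -0.04601373104532194 -0.052071674815392835
board front
(45, 293) [0.3875 0.23   0.01  ]
(705, 300) [0.621 0.219 0.01 ]
[0.50425438 0.22452217] 0.23380142490832462 -0.04693436855821588
bars
(97, 263) [0.4067 0.2309 0.022 ]
(655, 263) [0.6034 0.2253 0.022 ]
(122, 103) [0.4078 0.3354 0.022 ]
(201, 106) [0.4375 0.3325 0.022 ]
(575, 107) [0.5783 0.3282 0.022 ]
(652, 106) [0.6074 0.3282 0.022 ]
lips outer
(112, 58) [0.4012 0.3708 0.02  ]
(182, 58) [0.428  0.3701 0.02  ]
(602, 58) [0.5899 0.3662 0.02  ]
(672, 58) [0.6171 0.3655 0.02  ]
scene ruler
[ 0.4683 -0.0131  0.05  ]
[ 0.6437 -0.0336  0.05  ]
248 325 [0.365 0.148 0.   ]
480 335 [0.726 0.111 0.   ]
556 390 [ 0.817 -0.015  0.   ]
468 288 [0.723 0.237 0.   ]
245 407 [ 0.403 -0.135  0.1  ]
```

```bash
python3 - <<'E'
from h import *
c=load('side0');d=load('scene0')
def P(c):
    K=np.array([[c['fx'],0,c['cx']],[0,c['fy'],c['cy']],[0,0,1]],float)
    return K@np.hstack([cv2.Rodrigues(c['rvec'].reshape(3).astype(float))[0],c['tvec'].reshape(3,1)])
for n,a,b in [('knob',(268,400),(470,314)),('rightfar end of lever',(553,480),(640,352)),('lever left tip',(242,413),(447,328)),('bracket test: ruler left end top far',(0,0),(0,0))][:3]:
    X=cv2.triangulatePoints(P(c),P(d),np.array(a,float).reshape(2,1)*.64,np.array(b,float).reshape(2,1)*.64)
    X=(X[:3]/X[3]).ravel();print(n,X.round(3),proj(c,X)/.64,proj(d,X)/.64)
o=ctrl.get_obs();print(R.from_euler('xyz',o['eef_rot']).as_matrix().round(3),o['qpos'])
E
```

```text
knob [ 0.453 -0.256  0.227] [[268.43955711 401.18734444]] [[469.35758543 313.1300767 ]]
rightfar end of lever [ 0.745 -0.26   0.101] [[553.47770751 481.22536161]] [[639.28200863 351.23472031]]
lever left tip [ 0.425 -0.253  0.211] [[241.38372596 411.39055666]] [[447.90760226 329.19614084]]
[[-0.     0.444  0.896]
 [-0.001  0.896 -0.444]
 [-1.    -0.001 -0.   ]] [ 1.04438961e+00  3.00352794e-01  1.52143792e+00 -2.14231014e-05
  1.32071122e+00 -6.66330273e-02]
```

Call:
{"api": "play_rows", "payload": {"deltas": [[[0,0,0,-0.137,0,0,94],[0,0,0,-0.137,0,0,94],[0,0,0,-0.138,0,0,94],[0,-35,24,0,0,0,94],[0,-35,24,0,0,0,94],[0,-35,24,0,0,0,94],[0,-35,24,0,0,0,94],[0,-35,24,0,0,0,94],[0,-35,24,0,0,0,94],[0,-35,24,0,0,0,94]]]}}

```text
time_s: 1.15
ee_pos: [0.4007, 0.2385, 0.2054]
eef_rot: [-1.442, 1.571, -1.49]
force: [1.0, 1.6, -0.7]
grip_width: 0.094
```

Call:
{"api": "play_rows", "payload": {"deltas": [[[0,-35,24,0,0,0,94],[0,-35,24,0,0,0,80],[0,-35,24,0,0,0,60],[0,-35,24,0,0,0,50],[0,-35,24,0,0,0,50],[0,-35,24,0,0,0,50],[0,-35,24,0,0,0,50],[0,-11,9,0,0,0,50],[0,0,0,0,0,0,50],[0,0,0,0,0,0,50]]]}}

```text
time_s: 2.15
ee_pos: [0.5642, -0.0231, 0.2052]
eef_rot: [2.785, 1.57, 2.737]
force: [-0.3, -0.2, -0.5]
grip_width: 0.05
```

```bash
cat >> h.py <<'E'
def st():
    o=ctrl.get_obs(); M=R.from_euler('xyz',o['eef_rot']).as_matrix()
    print('t',o['time_s'],'p',np.round(o['ee_pos'],4),'ytool',M[:,1].round(4),'x',M[:,0].round(4),'yawR',round(np.arctan2(M[1,2],M[0,2]),4),'w',round(o['grip_width'],4),'F',np.round(o['force'],2)); return np.array(o['ee_pos']),M
def go(t):
    p,M=st(); print('tool delta mm',(M.T@(np.array(t)-p)*1000).round(1))
E
python3 - <<'E'
from h import *
shot('wrist','w1'); cv2.imwrite('pics/w1b.png',cv2.resize(cv2.imread('pics/w1.png'),(800,600),interpolation=cv2.INTER_CUBIC)); st()
E
```

```text
t 2.2 p [ 0.5642 -0.0228  0.2054] ytool [4.680e-02 9.989e-01 2.000e-04] x [-4.e-04  2.e-04 -1.e+00] yawR -0.0468 w 0.0501 F [-0.2  -0.32  0.04]
```

View pics/w1b.png

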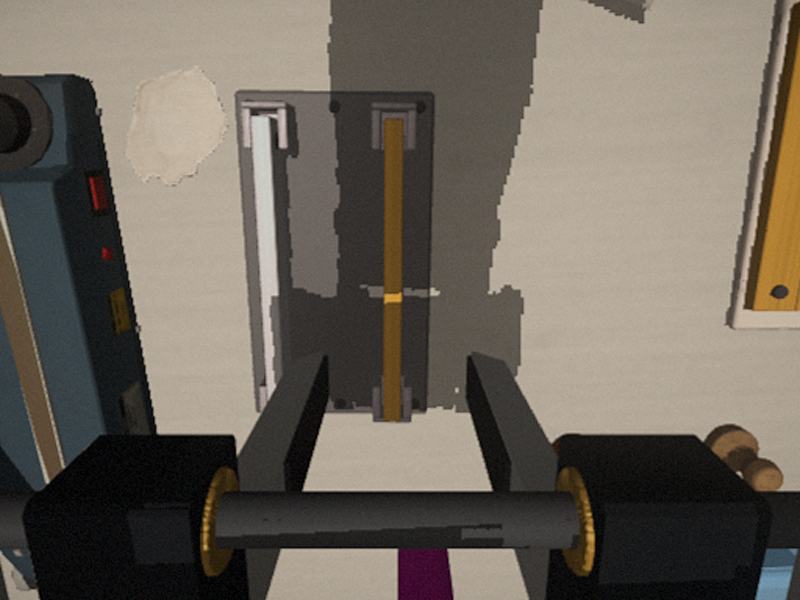

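```bash
python3 - <<'E'
from h import *
c=load('w1')
q=[ray(c,u*.64,v*.64,.05) for u,v in [(393.5,119),(393,420),(384,119),(403,119)]]
print(np.round(q,4)); print((q[0]+q[1])/2,np.linalg.norm(q[0]-q[1]),np.arctan2(*(q[1]-q[0])[[1,0]]))
t=(q[0]+q[1])/2; t[2]=.025; go(t)
E
```

```text
[[ 0.4671 -0.0217  0.05  ]
 [ 0.6644 -0.0317  0.05  ]
 [ 0.4668 -0.0273  0.05  ]
 [ 0.4673 -0.016   0.05  ]]
[ 0.56572944 -0.02668328  0.05      ] 0.19756718932791228 -0.05048116904127973
t 2.2 p [ 0.5642 -0.0228  0.2054] ytool [4.680e-02 9.989e-01 2.000e-04] x [-4.e-04  2.e-04 -1.e+00] yawR -0.0468 w 0.0501 F [-0.2  -0.32  0.04]
tool delta mm [180.4  -3.8   1.8]
```

Call:
{"api": "play_rows", "payload": {"deltas": [[[0,-3.4,1.2,0.002,0,0,50],[40,0,0,0,0,0,45],[40,0,0,0,0,0,40],[35,0,0,0,0,0,36],[25,0,0,0,0,0,36],[20,0,0,0,0,0,36],[12,0,0,0,0,0,36],[7,0,0,0,0,0,36],[0,0,0,0,0,0,36],[0,0,0,0,0,0,36]]]}}

```text
time_s: 3.2
ee_pos: [0.5662, -0.0274, 0.0274]
eef_rot: [-0.073, 1.57, -0.123]
force: [-0.8, -1.0, -0.1]
grip_width: 0.0361
```

```bash
python3 - <<'E'
from h import *
shot('wrist','w2'); shot('scene','c2'); st()
a=cv2.resize(cv2.imread('pics/w2.png'),(400,300)); b=cv2.resize(cv2.imread('pics/c2.png')[180:300,220:380],(400,300)); cv2.imwrite('pics/w2b.png',np.hstack([a,b]))
E
```

```text
t 3.3 p [ 0.5663 -0.0275  0.0274] ytool [ 4.980e-02  9.988e-01 -1.000e-04] x [ 1.6e-03 -2.0e-04 -1.0e+00] yawR -0.0498 w 0.0357 F [-0.56 -0.28 -0.3 ]
```

View pics/w2b.png

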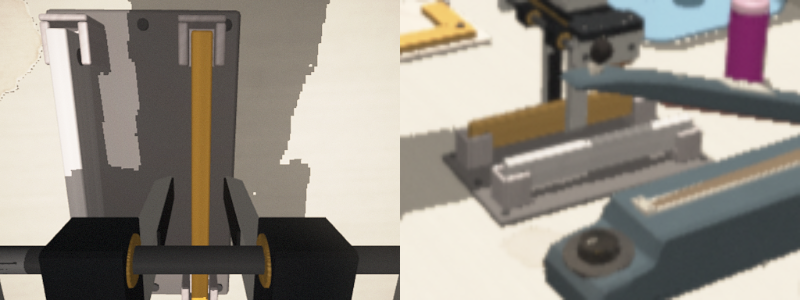

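Call:
{"api": "play_rows", "payload": {"deltas": [[[4,0.5,-0.5,0,0,0,36],[0,0,0,0,0,0,25],[0,0,0,0,0,0,15],[0,0,0,0,0,0,8],[0,0,0,0,0,0,8],[0,0,0,0,0,0,8],[0,0,0,0,0,0,8]]], "grip_force": 40}}

```text
time_s: 4.0
ee_pos: [0.5653, -0.0269, 0.0225]
eef_rot: [0.366, 1.571, 0.317]
force: [-0.6, 0.5, 1.4]
grip_width: 0.0123
```

Call:
{"api": "play_rows", "payload": {"deltas": [[[-3,0,0,0,0,0,8],[-6,0,0,0,0,0,8],[-8,0,0,0,0,0,8],[-10,0,0,0,0,0,8],[-15,0,0,0,0,0,8],[-15,0,0,0,0,0,8],[-8,0,0,0,0,0,8],[0,0,0,0,0,0,8]]], "grip_force": 40}}

```text
time_s: 4.8
ee_pos: [0.566, -0.027, 0.0891]
eef_rot: [-0.06, 1.568, -0.11]
force: [-0.7, -0.3, -1.1]
grip_width: 0.0117
```

```bash
python3 - <<'E'
from h import *
shot('side','s3'); shot('scene','c3'); go([.555,.105,.08])
a=cv2.resize(cv2.imread('pics/s3.png')[200:320,150:310],(400,300)); b=cv2.resize(cv2.imread('pics/c3.png')[180:300,220:380],(400,300)); cv2.imwrite('pics/w3b.png',np.hstack([a,b]))
E
```

```text
t 4.9 p [ 0.5652 -0.0269  0.0873] ytool [ 0.0497  0.9988 -0.    ] x [-1.e-04 -0.e+00 -1.e+00] yawR -0.0497 w 0.0118 F [ 0.34  0.97 -1.48]
tool delta mm [  7.3 131.3 -16.7]
```

View pics/w3b.png

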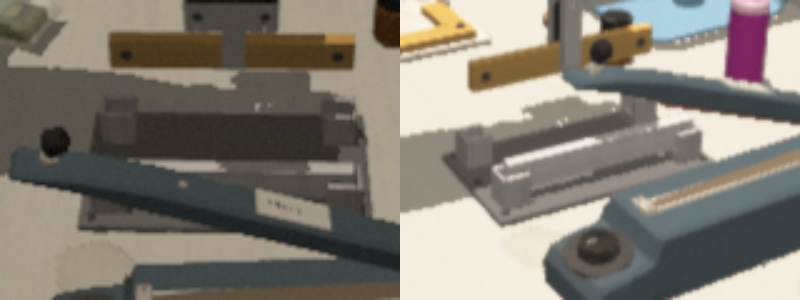

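Call:
{"api": "play_rows", "payload": {"deltas": [[[0,20,-2,0,0,0,8],[0,25,-4,0,0,0,8],[0,25,-4,0,0,0,8],[0,25,-4,0,0,0,8],[0,20,-2,0,0,0,8],[0,6,-1,0,0,0,8],[30,0,0,0,0,0,8],[25,0,0,0,0,0,8],[10,0,0,0,0,0,8],[6,0,0,0,0,0,8]]]}}

```text
time_s: 5.9
ee_pos: [0.5541, 0.0942, 0.0156]
eef_rot: [-2.945, 1.569, -2.996]
force: [0.4, -0.4, -0.7]
grip_width: 0.0112
```

Call:
{"api": "play_rows", "payload": {"deltas": [[[6,0,0,0,0,0,8],[3,0,0,0,0,0,8],[2,0,0,0,0,0,8],[0,0,0,0,0,0,8],[0,0,0,0,0,0,8]]]}}

```text
time_s: 6.4
ee_pos: [0.5546, 0.0948, 0.0059]
eef_rot: [0.142, 1.57, 0.092]
force: [-0.3, 1.2, -1.4]
grip_width: 0.0118
```

```bash
python3 - <<'E'
from h import *
st()
E
```

```text
t 6.4 p [0.5546 0.0948 0.0059] ytool [4.980e-02 9.988e-01 1.000e-04] x [ 6.e-04  1.e-04 -1.e+00] yawR -0.0498 w 0.0118 F [-0.27  1.18 -1.4 ]
```

Lower in 1 mm steps until it touches.

Call:
{"api": "play_rows", "payload": {"deltas": [[[1,0,0,0,0,0,8],[1,0,0,0,0,0,8],[0,0,0,0,0,0,8],[0,0,0,0,0,0,8]]]}}

```text
time_s: 6.8
ee_pos: [0.5544, 0.0947, 0.0035]
eef_rot: [1.889, 1.571, 1.84]
force: [-0.5, 0.6, -1.8]
grip_width: 0.0119
```

Call:
{"api": "play_rows", "payload": {"deltas": [[[0.7,0,0,0,0,0,8],[0.5,0,0,0,0,0,8],[0,0,0,0,0,0,8]]]}}

```text
time_s: 7.1
ee_pos: [0.5544, 0.0947, 0.0025]
eef_rot: [-0.229, 1.571, -0.279]
force: [-2.3, -0.7, 4.3]
grip_width: 0.0117
```

Contact: Fz has gone from −1.8 to +4.3 N. I'll open slowly and then retreat.

Call:
{"api": "play_rows", "payload": {"deltas": [[[0,0,0,0,0,0,16],[0,0,0,0,0,0,22],[0,0,0,0,0,0,30],[0,0,0,0,0,0,36],[-10,0,0,0,0,0,36],[-30,0,0,0,0,0,36],[-30,0,0,0,0,0,36],[0,0,0,0,0,0,36]]]}}

```text
time_s: 7.9
ee_pos: [0.5564, 0.095, 0.0768]
eef_rot: [0.153, 1.564, 0.103]
force: [-0.8, -1.1, -0.1]
grip_width: 0.0363
```

```bash
python3 - <<'E'
from h import *
shot('wrist','w4'); shot('scene','c4'); st()
a=cv2.resize(cv2.imread('pics/w4.png'),(400,300)); b=cv2.resize(cv2.imread('pics/c4.png')[160:280,180:340],(400,300)); cv2.imwrite('pics/w4b.png',np.hstack([a,b]))
E
```

```text
t 8.0 p [0.5546 0.0947 0.073 ] ytool [4.970e-02 9.988e-01 2.000e-04] x [ 1.4e-03  1.0e-04 -1.0e+00] yawR -0.0498 w 0.0361 F [-1.17  0.06 -0.54]
```

View pics/w4b.png

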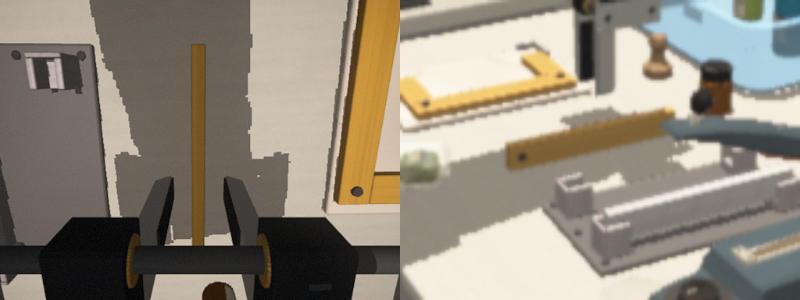

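Call:
{"api": "play_rows", "payload": {"deltas": [[[0,-20,0,0,0,0,10],[0,-20,0,0,0,0,0],[0,0,0,0,0,0,0],[20,0,0,0,0,0,0],[20,0,0,0,0,0,0],[11,0,0,0,0,0,0],[0,0,0,0,0,0,0],[0,6,0,0,0,0,0],[0,6,0,0,0,0,0],[0,5,0,0,0,0,0]]]}}

```text
time_s: 9.0
ee_pos: [0.5536, 0.0726, 0.022]
eef_rot: [0.142, 1.57, 0.092]
force: [-0.2, -0.4, 1.1]
grip_width: 0.0005
```

Call:
{"api": "play_rows", "payload": {"deltas": [[[0,4,0,0,0,0,0],[0,4,0,0,0,0,0],[0,4,0,0,0,0,0],[0,3,0,0,0,0,0],[0,0,0,0,0,0,0]]]}}

```text
time_s: 9.5
ee_pos: [0.5541, 0.0872, 0.0215]
eef_rot: [0.218, 1.57, 0.169]
force: [0.2, -0.2, -1.3]
grip_width: 0.0005
```

```bash
python3 - <<'E'
from h import *
shot('wrist','w5'); shot('scene','c5'); st()
a=cv2.resize(cv2.imread('pics/w5.png'),(400,300)); b=cv2.resize(cv2.imread('pics/c5.png')[160:280,180:340],(400,300)); cv2.imwrite('pics/w5b.png',np.hstack([a,b]))
E
```

```text
t 9.6 p [0.5539 0.0868 0.0212] ytool [ 0.0496  0.9988 -0.    ] x [-2.e-04 -0.e+00 -1.e+00] yawR -0.0496 w 0.0005 F [-0.   -0.07  0.04]
```

View pics/w5b.png

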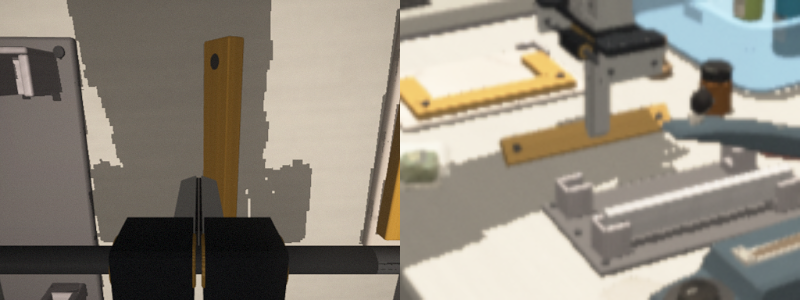

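It is partly tilted (~25°) and still against the fingers, so I'll push a little further and then back off.

Call:
{"api": "play_rows", "payload": {"deltas": [[[0,4,0,0,0,0,0],[0,5,0,0,0,0,0],[0,5,0,0,0,0,0],[0,0,0,0,0,0,0],[0,0,0,0,0,0,0]]]}}

```text
time_s: 10.1
ee_pos: [0.5546, 0.1009, 0.0212]
eef_rot: [-2.964, 1.571, -3.013]
force: [-0.2, 0.0, -0.4]
grip_width: 0.0005
```

```bash
python3 - <<'E'
from h import *
shot('wrist','w6'); shot('scene','c6'); st()
a=cv2.resize(cv2.imread('pics/w6.png'),(400,300)); b=cv2.resize(cv2.imread('pics/c6.png')[160:280,180:340],(400,300)); cv2.imwrite('pics/w6b.png',np.hstack([a,b]))
E
```

```text
t 10.2 p [0.5546 0.1007 0.0212] ytool [ 0.0498  0.9988 -0.    ] x [-0. -0. -1.] yawR -0.0498 w 0.0003 F [ 0.29 -0.14  0.89]
```

View pics/w6b.png

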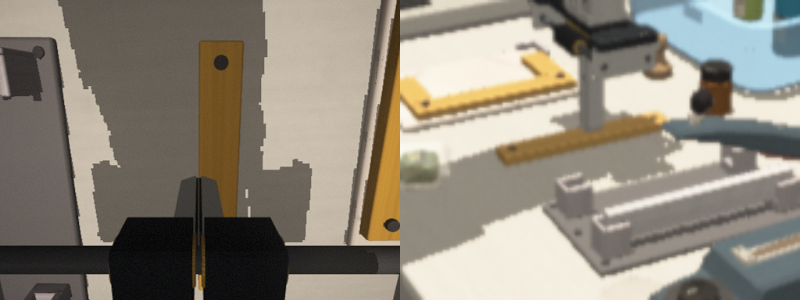

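It now lies flat. I'll rise to measure it and the frame.

Call:
{"api": "play_rows", "payload": {"deltas": [[[-10,0,0,0,0,0,0],[-40,0,0,0,0,0,20],[-40,10,0,0,0,0,50],[-40,20,0,0,0,0,55],[-40,20,0,0,0,0,55],[-20,10,0,0,0,0,55],[0,0,0,0,0,0,55],[0,0,0,0,0,0,55]]]}}

```text
time_s: 11.0
ee_pos: [0.5574, 0.1603, 0.211]
eef_rot: [-2.407, 1.571, -2.457]
force: [0.0, -0.4, -0.4]
grip_width: 0.0528
```

```bash
python3 - <<'E'
from h import *
shot('wrist','w7'); cv2.imwrite('pics/w7b.png',cv2.resize(cv2.imread('pics/w7.png'),(800,600),interpolation=cv2.INTER_CUBIC)); st()
E
```

```text
t 11.05 p [0.5572 0.1601 0.2102] ytool [ 5.000e-02  9.987e-01 -5.000e-04] x [-1.6e-03 -4.0e-04 -1.0e+00] yawR -0.0501 w 0.0543 F [-0.14 -0.3   0.64]
```

View pics/w7b.png

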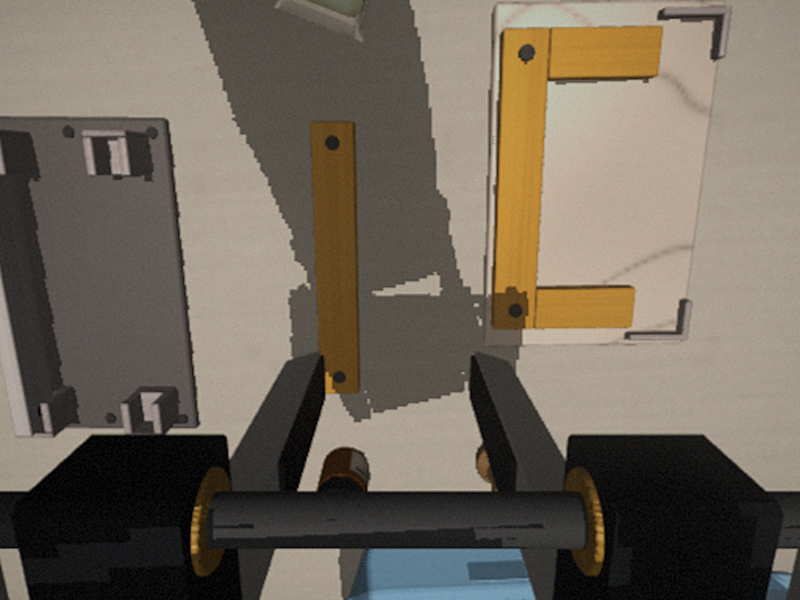

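```bash
python3 - <<'E'
import cv2
i=cv2.imread('pics/w7.png'); 
cv2.imwrite('pics/w7f.png',cv2.resize(i[0:226,305:475],None,fx=2.6,fy=2.6,interpolation=cv2.INTER_CUBIC))
cv2.imwrite('pics/w7r.png',cv2.resize(i[70:260,190:240],None,fx=3,fy=3,interpolation=cv2.INTER_CUBIC))
E
```

```text
(no output)
```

View pics/w7f.png

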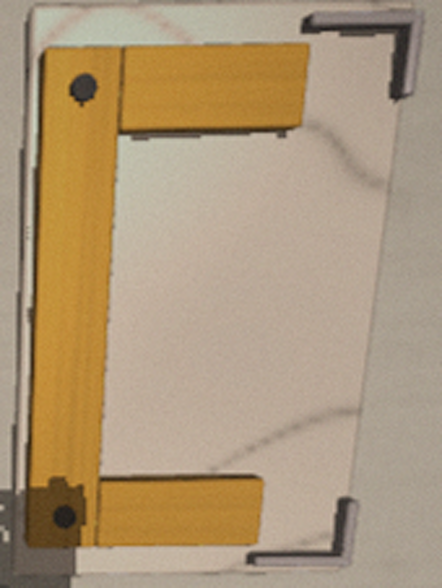

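View pics/w7r.png

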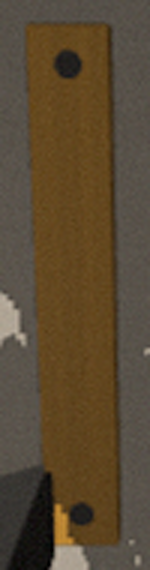

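```bash
python3 - <<'E'
from h import *
c=load('w7')
def m(l,z,s,ox,oy): return np.array([ray(c,(u+.5)/s-.5+ox,(v+.5)/s-.5+oy,z)[:2] for u,v in l])
b=m([(44,50),(27,545),(309,43),(301,129),(263,479),(258,545)],.022,2.6,305,0); print('bars',b.round(4).tolist())
l=m([(424,11),(354,562),(303,16),(248,560),(405,98),(350,500)],.02,2.6,305,0); print('lips',l.round(4).tolist())
bd=m([(35,5),(17,570)],.01,2.6,305,0);print('board',bd.round(4).tolist())
for n,v in [('bar',b[1]-b[0]),('barend',b[5]-b[2]),('lip',l[1]-l[0]),('bd',bd[1]-bd[0])]: print(n,np.arctan2(v[1],v[0]).round(4),np.linalg.norm(v).round(4))
yaw=-.045; ex=np.array([np.cos(yaw),np.sin(yaw)]); ey=np.array([-ex[1],ex[0]])
print('frame coords rel barend mid'); 
for n,a in [('bars',b),('lips',l),('bd',bd)]: print(n,[(round(float(p@ex),4),round(float(p@ey),4)) for p in a])
r=m([(25,24),(107,24),(119,543)],.012,3,190,70);print('ruler',r.round(4).tolist(),(r[0]+r[2])/2,np.linalg.norm(r[0]-r[1]),np.linalg.norm(r[1]-r[2]),np.arctan2(*(r[2]-r[1])[::-1]))
E
```

```text
bars [[0.4082, 0.2331], [0.6045, 0.2263], [0.4107, 0.3329], [0.4408, 0.3323], [0.5798, 0.3271], [0.6094, 0.327]]
lips [[0.4015, 0.3761], [0.6201, 0.3707], [0.4009, 0.3308], [0.6168, 0.3239], [0.4314, 0.3723], [0.5915, 0.3662]]
board [[0.3898, 0.2318], [0.6201, 0.2238]]
bar -0.0346 0.1964
barend -0.0299 0.1988
lip -0.0249 0.2187
bd -0.035 0.2305
frame coords rel barend mid
bars [(0.3973, 0.2512), (0.5937, 0.2532), (0.3953, 0.351), (0.4254, 0.3518), (0.5645, 0.3529), (0.5941, 0.3541)]
lips [(0.3841, 0.3938), (0.6028, 0.3982), (0.3856, 0.3485), (0.6017, 0.3513), (0.4142, 0.3913), (0.5744, 0.3925)]
bd [(0.3789, 0.2491), (0.6095, 0.2515)]
ruler [[0.456, 0.1051], [0.4575, 0.1339], [0.6551, 0.1246]] [0.55558699 0.11485729] 0.028792218276930015 0.19789440330913843 -0.04693036838629261
```

Call:
{"api": "play_rows", "payload": {"deltas": [[[0,-15,0,0,0,0,55],[15,-20,0.5,0,0,0,55],[40,-10,0,0.003,0,0,55],[45,0,0,0,0,0,55],[40,0,0,0,0,0,55],[30,0,0,0,0,0,55],[20,0,0,0,0,0,55],[0,0,0,0,0,0,55],[0,0,0,0,0,0,55]]]}}

```text
time_s: 11.95
ee_pos: [0.5558, 0.1148, 0.0214]
eef_rot: [-2.85, 1.57, -2.903]
force: [-0.5, -0.1, 0.3]
grip_width: 0.0547
```

```bash
python3 - <<'E'
from h import *
shot('wrist','w8'); go([.5556,.1149,.0035]); cv2.imwrite('pics/w8b.png',cv2.resize(cv2.imread('pics/w8.png'),(400,300)))
E
```

```text
t 12.0 p [0.5563 0.115  0.0222] ytool [5.340e-02 9.986e-01 1.000e-04] x [ 8.e-04  1.e-04 -1.e+00] yawR -0.0534 w 0.0551 F [ 0.19  0.3  -0.71]
tool delta mm [18.7 -0.2 -0.7]
```

View pics/w8b.png

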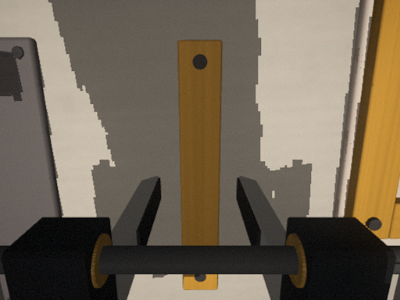

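Call:
{"api": "play_rows", "payload": {"deltas": [[[10,0,-0.5,-0.006,0,0,55],[6,0,0,0,0,0,55],[2.5,0,0,0,0,0,50],[0,0,0,0,0,0,40],[0,0,0,0,0,0,32],[0,0,0,0,0,0,26],[0,0,0,0,0,0,26],[0,0,0,0,0,0,26],[0,0,0,0,0,0,26]]], "grip_force": 40}}

```text
time_s: 12.9
ee_pos: [0.5555, 0.1158, 0.003]
eef_rot: [0.298, 1.57, 0.251]
force: [0.2, 0.0, 2.4]
grip_width: 0.0297
```

Call:
{"api": "play_rows", "payload": {"deltas": [[[-3,0,0,0,0,0,26],[-8,0,0,0,0,0,26],[-15,0,0,0,0,0,26],[-20,0,0,0,0,0,26],[-15,0,0,0,0,0,26],[0,0,0,0,0,0,26],[0,0,0,0,0,0,26]]]}}

```text
time_s: 13.6
ee_pos: [0.5554, 0.1157, 0.0639]
eef_rot: [0.198, 1.57, 0.151]
force: [-0.6, 0.0, -1.3]
grip_width: 0.0295
```

```bash
python3 - <<'E'
from h import *
shot('wrist','w9'); shot('side','s9'); go([.5103,.3495,.065]); 
a=cv2.resize(cv2.imread('pics/w9.png'),(400,300)); b=cv2.resize(cv2.imread('pics/s9.png')[120:240,150:310],(400,300)); cv2.imwrite('pics/w9b.png',np.hstack([a,b]))
E
```

```text
t 13.7 p [0.5549 0.1156 0.063 ] ytool [ 4.680e-02  9.989e-01 -2.000e-04] x [-1.3e-03 -2.0e-04 -1.0e+00] yawR -0.0468 w 0.0294 F [ 0.12  0.15 -1.93]
tool delta mm [ -2.  231.5 -55.5]
```

View pics/w9b.png

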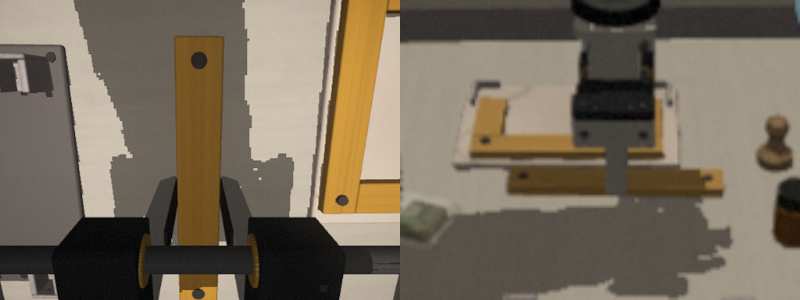

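Call:
{"api": "play_rows", "payload": {"deltas": [[[0,15,-3,-0.014,0,0,26],[0,30,-7,0,0,0,26],[0,35,-8,0,0,0,26],[0,35,-8,0,0,0,26],[0,35,-8,0,0,0,26],[0,35,-8,0,0,0,26],[0,27,-6,0,0,0,26],[0,20,-4.3,0,0,0,26],[0,0,0,0,0,0,26],[0,0,0,0,0,0,26]]]}}

```text
time_s: 14.7
ee_pos: [0.5103, 0.3496, 0.0631]
eef_rot: [-2.464, 1.57, -2.496]
force: [0.8, -0.3, -1.9]
grip_width: 0.0291
```

```bash
python3 - <<'E'
from h import *
shot('wrist','w10'); shot('side','s10');shot('scene','c10'); go([.5103,.3495,.065]); 
cv2.imwrite('pics/w10b.png',cv2.resize(cv2.imread('pics/w10.png'),(800,600),interpolation=cv2.INTER_CUBIC))
b=cv2.resize(cv2.imread('pics/s10.png')[110:200,150:290],(800,514),interpolation=cv2.INTER_CUBIC);cv2.imwrite('pics/s10b.png',b)
E
```

```text
t 14.85 p [0.5111 0.3486 0.0636] ytool [ 3.350e-02  9.994e-01 -3.000e-04] x [-3.e-04 -3.e-04 -1.e+00] yawR -0.0336 w 0.0298 F [-0.73  0.49 -1.54]
tool delta mm [-1.4  0.9 -0.8]
```

View pics/w10b.png

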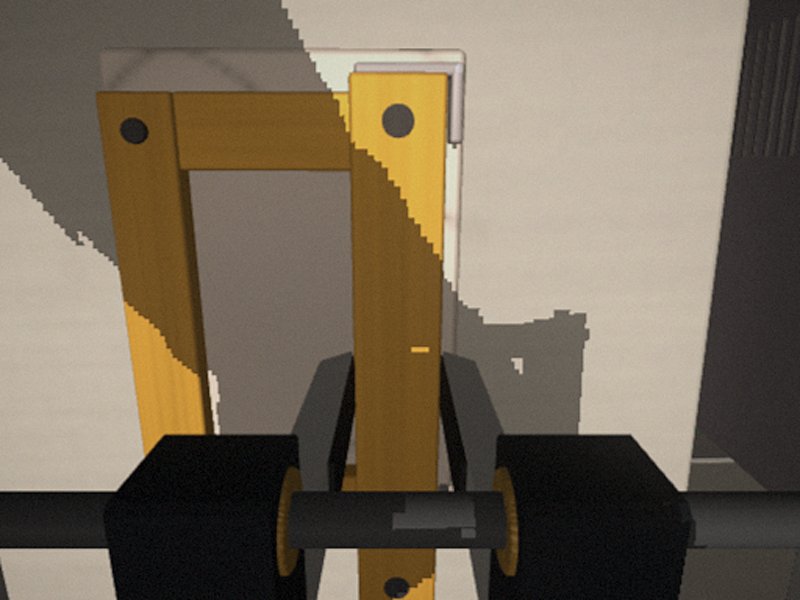

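View pics/s10b.png

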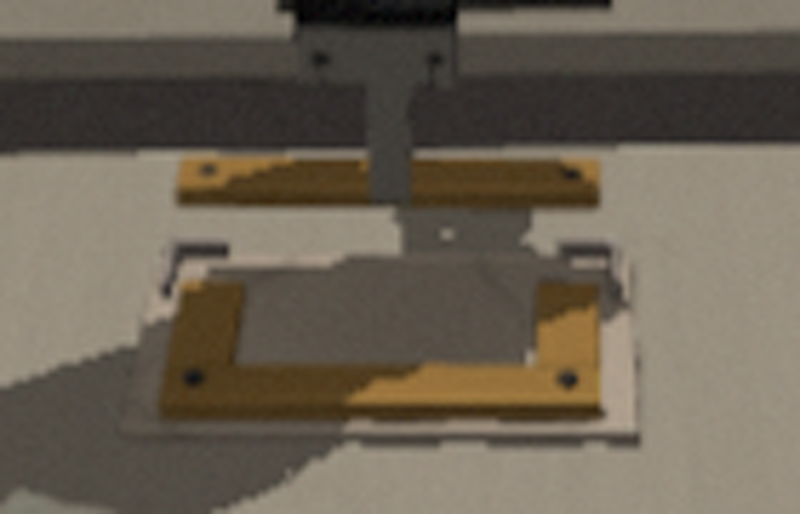

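```bash
python3 - <<'E'
from h import *
c=load('w10'); ex=np.array([np.cos(.033),-np.sin(.033)]); ey=np.array([-ex[1],ex[0]])
f=lambda u,v,z: ray(c,u*.64,v*.64,z)[:2]
k=f(464,62,.02); kb=f(462,50,.01)
zt=.0636-.003+.012
a,b=f(349,73,zt),f(447,74,zt); m=(a+b)/2
print('end-corner', (m-k)@ex,(m-k)@ey,'width',np.linalg.norm(b-a),'k',k,'board corner->',(m-kb)@ex,(m-kb)@ey)
print('end mid',m,'-> centre',m+.1*ex)
# far hole line for yaw
h1,h2=f(398,121,zt),f(397,588,zt); print('yaw',np.arctan2(*(h2-h1)[::-1]),np.linalg.norm(h2-h1))
# bar angle z .022 left outer edge
e=[f(97,93,.022),f(145,435,.022)];print('bar yaw',np.arctan2(*(e[1]-e[0])[::-1]))
d=load('s10'); 
for n,(u,v),z in [('rl',(180,157),zt),('rr',(598,160),zt),('lipL',(175,243),.02),('lipR',(612,245),.02)]:
    s=800/140; print(n,ray(d,(u+.5)/s-.5+150,(v+.5)/s-.5+110,z).round(4))
E
```

```text
end-corner 0.011691737138665764 -0.025438977430614598 width 0.02893299620646581 k [0.40075152 0.37769224] board corner-> 0.017740833812563132 -0.025636427982574643
end mid [0.41159756 0.35188135] -> centre [0.51154311 0.34858195]
yaw -0.03261694632479413 0.17100840423167193
bar yaw -0.02905273013320465
rl [0.4087 0.3657 0.0726]
rr [0.6082 0.3584 0.0726]
lipL [0.4017 0.373  0.02  ]
lipR [0.6163 0.366  0.02  ]
```

Relative to the keeper and the board edge the ruler is within about 1 mm in x, and it needs about +1 mm in y. Lowering.

Call:
{"api": "play_rows", "payload": {"deltas": [[[0,1,-0.4,0,0,0,26],[15,0,0,0,0,0,26],[12,0,0,0,0,0,26],[8,0,0,0,0,0,26],[5,0,0,0,0,0,26],[4,0,0,0,0,0,26],[2,0,0,0,0,0,26],[0,0,0,0,0,0,26],[0,0,0,0,0,0,26]]]}}

```text
time_s: 15.75
ee_pos: [0.5108, 0.3504, 0.0181]
eef_rot: [0.553, 1.57, 0.52]
force: [0.1, 0.3, -1.6]
grip_width: 0.0294
```

```bash
python3 - <<'E'
from h import *
shot('wrist','w11'); shot('side','s11');st()
a=cv2.resize(cv2.imread('pics/w11.png'),(400,300)); b=cv2.resize(cv2.imread('pics/s11.png')[110:200,160:280],(400,300),interpolation=cv2.INTER_CUBIC); cv2.imwrite('pics/w11b.png',np.hstack([a,b]))
E
```

```text
t 15.85 p [0.5107 0.3504 0.0181] ytool [3.280e-02 9.995e-01 3.000e-04] x [ 5.e-04  3.e-04 -1.e+00] yawR -0.0328 w 0.0292 F [ 0.33 -0.4  -1.31]
```

View pics/w11b.png

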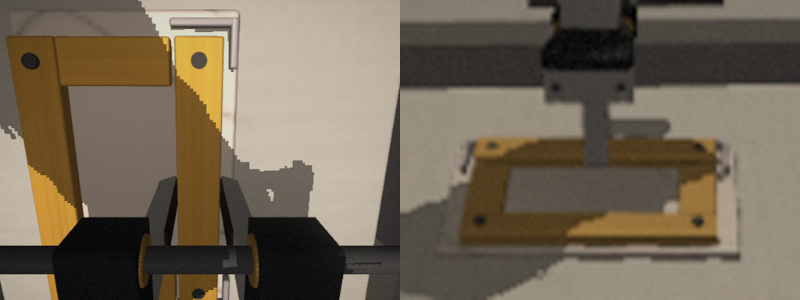

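Call:
{"api": "play_rows", "payload": {"deltas": [[[2,0,0,0,0,0,26],[1.5,0,0,0,0,0,26],[1,0,0,0,0,0,26],[0,0,0,0,0,0,26],[0,0,0,0,0,0,26]]]}}

```text
time_s: 16.35
ee_pos: [0.5106, 0.3503, 0.0132]
eef_rot: [-2.83, 1.571, -2.863]
force: [-0.1, 0.1, -2.4]
grip_width: 0.0296
```

Call:
{"api": "play_rows", "payload": {"deltas": [[[0.6,0,0,0,0,0,26],[0,0,0,0,0,0,26],[0,0,0,0,0,0,26]]]}}

```text
time_s: 16.65
ee_pos: [0.5106, 0.3504, 0.013]
eef_rot: [0.549, 1.571, 0.516]
force: [-2.1, -1.4, 4.8]
grip_width: 0.03
```

```bash
python3 - <<'E'
from h import *
st()
E
```

```text
t 16.65 p [0.5106 0.3504 0.013 ] ytool [3.280e-02 9.995e-01 1.000e-04] x [ 2.e-04  1.e-04 -1.e+00] yawR -0.0328 w 0.03 F [-2.15 -1.4   4.84]
```

Contact with the board (Fz +4.8 N). Release and rise.

Call:
{"api": "play_rows", "payload": {"deltas": [[[0,0,0,0,0,0,33],[0,0,0,0,0,0,38],[0,0,0,0,0,0,46],[0,0,0,0,0,0,50],[-10,0,0,0,0,0,50],[-30,0,0,0,0,0,50],[-40,0,0,0,0,0,50],[-40,0,0,0,0,0,50],[0,-30,-20,0,0,0,50],[0,-30,-20,0,0,0,50]]]}}

```text
time_s: 17.65
ee_pos: [0.4684, 0.2914, 0.1343]
eef_rot: [0.506, 1.568, 0.474]
force: [0.5, -0.3, 0.1]
grip_width: 0.0499
```

Call:
{"api": "play_rows", "payload": {"deltas": [[[0,-30,-20,0,0,0,50],[-20,-30,0,0,0,0,50],[0,0,0,0,0,0,50],[0,0,0,0,0,0,50]]]}}

```text
time_s: 18.05
ee_pos: [0.4471, 0.2323, 0.1536]
eef_rot: [0.501, 1.569, 0.467]
force: [-0.3, -0.4, -0.5]
grip_width: 0.0502
```

```bash
python3 - <<'E'
from h import *
c=shot('wrist','w12'); shot('side','s12');shot('scene','c12');st()
cv2.imwrite('pics/w12b.png',cv2.resize(cv2.imread('pics/w12.png'),(800,600),interpolation=cv2.INTER_CUBIC))
cv2.imwrite('pics/s12b.png',cv2.resize(cv2.imread('pics/s12.png'),(800,600),interpolation=cv2.INTER_CUBIC))
E
```

```text
t 18.2 p [0.4466 0.233  0.1523] ytool [ 3.220e-02  9.995e-01 -2.000e-04] x [-6.e-04 -2.e-04 -1.e+00] yawR -0.0322 w 0.0503 F [-0.16  0.28 -0.21]
```

View pics/w12b.png

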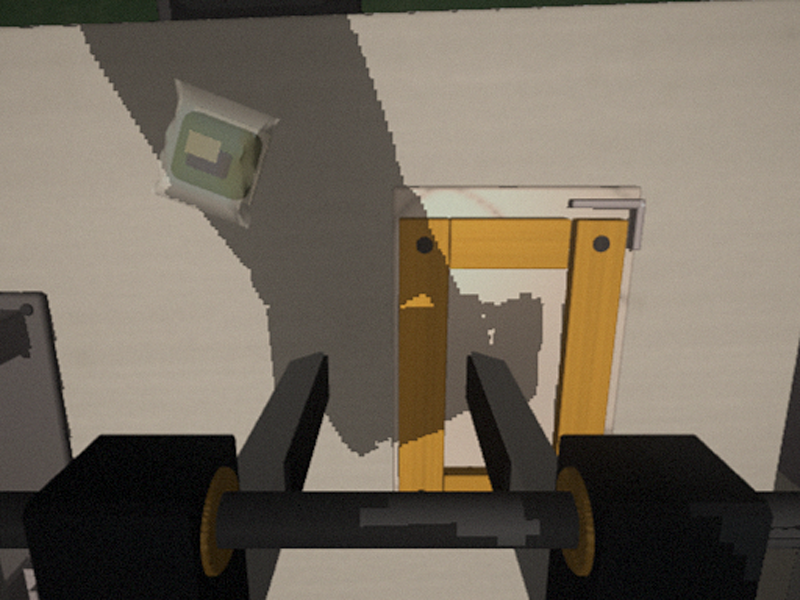

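View pics/s12b.png

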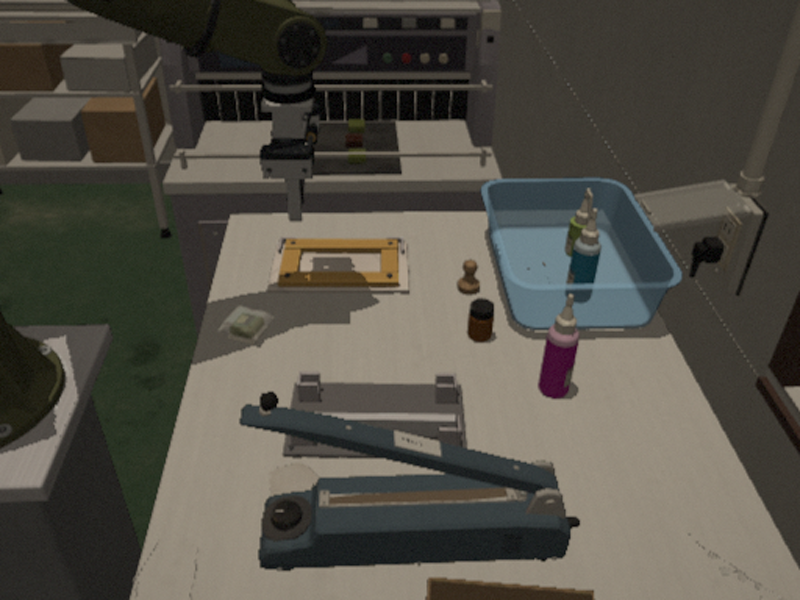

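```bash
python3 - <<'E'
from h import *
cv2.imwrite('pics/s12c.png',cv2.resize(cv2.imread('pics/s12.png')[145:195,165:275],(800,364),interpolation=cv2.INTER_CUBIC))
c=load('w12'); ex=np.array([np.cos(.033),-np.sin(.033)]); ey=np.array([-ex[1],ex[0]])
f=lambda u,v,z: ray(c,u*.64,v*.64,z)[:2]
m=(f(576,219,.022)+f(628,220,.022))/2;k=f(645,200,.02);kb=f(640,186,.01)
print((m-k)@ex,(m-k)@ey,(m-kb)@ex,(m-kb)@ey)
E
```

```text
0.010983693108201145 -0.024513116334044224 0.018392588091813284 -0.025146172597685687
```

View pics/s12c.png

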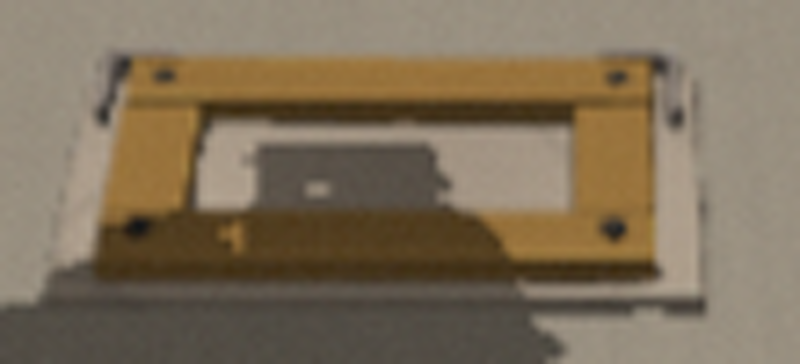

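The ruler closes the frame's open side between both keepers, about 1 mm from centre. Its end is 18.4 mm from the board end (18 mm is ideal), and its centreline is 25.1 mm from the board's open edge (26 mm is ideal).

```bash
python3 -c "
from station import hand_in; print(hand_in())"
```

```text
the job is handed in; nothing more can be done
None
```

The gold ruler is seated flat in the open side of the casting frame, and the job was handed in at about 18 s of the 61 s allowed. `hand_in()` gives no verdict, so I don't know how it was scored.

**What I did:** I lifted the ruler level out of both brackets and stood it on edge on the bare worktop. I let it go, tipped it over flat with the closed fingers and backed away. Then I took it again across its width, lowered it into the seat until it touched the board (Fz about +5 N), and released it.

**Last checks:**
- **Position:** measured against the keeper and the board edge in the wrist picture, the ruler is within about 1 mm of the seat centre lengthwise and 1–2 mm crosswise.
- **Angle:** I set the yaw to −0.033 rad. The different views of the frame gave −0.025 to −0.047 rad, well inside the 0.09 rad tolerance.
- **Other things:** in the final side picture the silver ruler, jar, bottle, stamp and sweet pack look to be where they started; I judged these by eye and did not measure them. The gripper is clear of everything, with about 0 N on it.
- **Disagreements:** none of the checks failed. The side and wrist cameras differed by about 2 mm on where the seat lies, which is within their calibration error.

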